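# Clear the front of the dry-storage case and hold its sprung gate wide

## Robot

A 7-joint arm with a two-finger parallel gripper is mounted at the origin on the work surface. World frame = base frame: x ahead of the robot, y to its left, z up, the work surface at z = 0. Lengths are in m, angles in rad, forces in N, time in s.
With the tool pointing down it reaches from about 0.35 to 0.9 m from the base axis. Payload 8.1 kg.
Tool frame: the origin (TCP) lies on the centre line of the jaws, within the pads' length; the fingertips stand 19 mm ahead of it and the grasp point (between the pads) is the TCP (arm.tip_reach is the distance from the TCP to the fingertips, in m); z points along the fingers, y is the line along which they close (so a half turn about z gives the same grasp; the last joint's range is limited). The gripper opens to 92 mm and grips with 3 to 60 N. Pads are 19 mm wide; open, the fingers measure 130 mm over their backs; the gripper's body (75 mm by 190 mm) begins 47 mm behind the grasp point.
Start: joints at [1.12, 0.434, 0.025, 1.573, -0.012, 1.134, -0.075], TCP at [0.213, -0.588, 0.246] pointing down, gripper open.
Joint ranges: [-2.62, 2.62], [-0.44, 2.09], [-1.27, 1.32], [0.08, 2.57], [-1.32, 4.46], [0.12, 2], [-2.74, 2.74]. Speed limits (rad/s): [2.22, 2.22, 3.01, 3.01, 3.14, 3.14, 3.14].

## Interface

Orientations are given as a rotation vector (axis times angle).
In Python, from cell import arm gives the robot as it stands.
- The arm moves only by the tool arm_command, never from a script. Its argument "targets" is a list that holds one entry, the list of rows, each a list of 6 numbers: the shift along the tool's x, y, z in m, then the turn, a rotation vector about the tool's x, y, z in rad. A call has 1 to 10 rows; each row shifts and turns the commanded pose from where the row before left it, along the tool's axes as they then stand; what a row does not reach is not made up. A row lasts 1/8 s, in which the tool goes at most 62.5 mm and 10.7 degrees, less where a joint would pass 70% of its speed; a pose out of reach is approached as far as the arm can. A call with a gripper value outside its range is refused whole. "jaw" is the finger opening in m, from 0 to 0.0918, set as the call begins (left out, the last holds). The fingers move at their own pace and stop on an object; "newtons" is the grip in N (left out, the last holds). Time passes only in rows, so rows that do not move let the fingers close. It gives the time, the measured TCP pose, the force, the opening and the grip force at its end, in the units of the state.
- arm.observe(): the state, without advancing time (a new reading comes with each control period).
- arm.get_image(name): name is "scene" or "top" or "wrist"; returns a dict with "pixels" (480x640x3 uint8, red, green, blue), "z_map" (480x640 float32, m along the optical axis (not along the pixel's ray), 0 where there is no reading), "fx", "fy", "cx", "cy" (pixels), "xyz" and "rotation" of the camera in the world; the wrist camera has in their place "T_tool_cam" (4x4, takes a point from camera to tool coordinates, whose origin is the TCP and whose axes are the flange's). Camera axes: x right, y down, z forward; pixel columns grow to the right and rows downward; lengths in m; the calibration is good to about 2 mm. A picture is of the moment at which its call begins: read the wrist's pose just before it.
- arm.sign_off(): hands the job in; it is judged then, once.
The state is a dict: "clock": time; "joints": joint angles; "dq": joint speeds; "joint_efforts": joint torques, N m; "position": TCP position; "ee_rot": TCP orientation; "force": force on the tool from outside, world axes, zero at the start; "ft_torque": the same for the moment, N m; "width": opening from 0.0 (shut) to 1.0 (fully open); "gripper_force": force on a finger pad.
Only numpy, scipy, OpenCV 4.12 (cv2) and the standard library are available. Lean on these libraries where they do the work, as an engineer would, in place of code of your own. Each camera call takes 0.05 s, during which the arm holds its last target. There are 200 camera calls.

## Task

Clear the bench in front of the dry-storage case: put the loose porcelain crucible into the square tray and the wooden-handled spatula into the long tray, leaving the other things on the bench and on the case where they stand. Then squeeze the catch on the case's roof, and after it the catch on top of the gate itself, keeping that one squeezed while you start to swing the gate out towards you. Take the gate past the half-open detent until it stands about square to the case front, and finish while still holding it wide open with the gripper, because it swings back if let go.

Things in the scene. Friction and masses are not known exactly. Their poses are not given: they have to be found in the camera images.
- case: Fixed white and clear dry-storage case, 250 mm wide, 200 deep, roof at 110 mm. Origin on the bench, in the mid-plane of the shut gate, midway along it. x points from the gate into the case, y along the shut gate to its hinge, z up. Two keepers (8 x 10 mm, 20 tall) stand on the roof at x = 28, y = -64 +/- 31 mm. A steel sill with the detent ball (top 15.5 mm high) lies at x -57 to 0, y 47 to 122.
- gate_panel: The gate: aluminium frame, clear panel, 220 mm long, up to 12 mm thick, from 12 to 110 mm above the bench. Origin at bench level on the hinge axis; shut, its axes are parallel to the case's; the panel runs along its own -y. It carries the gate catch; two lugs 18 mm tall stand on its top edge, 26 and 90 mm from the hinge.
- gate (a joint): Gate angle, rad: 0 shut, grows as the free end swings out to the robot (-x of the case), clockwise from above; stop at 1.65. A spring shuts it (0.1 Nm when shut, 0.4 Nm wide open). A sprung ball resists from about 0.5 to 0.9 rad (up to 0.4 Nm); a gate let go beyond it swings back and rests on it at about 0.8.
- gate_hinge (a point): Point on the gate's vertical hinge axis, level with the top of the gate (110 mm above the bench); fixed to the case.
- roof_catch (a point): Midpoint of the roof catch, 24 mm above the roof, 42 mm behind the gate; axes as the case. Two dark steel tabs face each other along y: 50 mm over their outer faces, 34 when squeezed; each 8 mm thick, 20 wide (x), from 2 to 42 mm above the roof. Squeeze from outside, 3 N each; they stay where pushed. Their prongs reach forward before the gate's lugs.
- roof_left (a joint): Inward travel of the roof catch's tab on the hinge side (+y), m: 0 out, 0.008 fully squeezed.
- roof_right (a joint): Inward travel of the roof catch's other tab (-y), m: 0 out, 0.008 fully squeezed. The gate is free of the roof catch when both are beyond about 0.005.
- gate_catch (a point): Midpoint of the gate catch, 24 mm above the gate's top edge, 174 mm from the hinge axis; turns with the gate, axes as gate_panel. Two dark steel tabs along y, sized as the roof catch's (18 mm wide). Sprung: 2 N each at first, 6 N each fully in; they spring back if let go. Prongs reach back behind the roof's keepers: keep both squeezed for the first 0.2 rad of swing.
- gate_left (a joint): Inward travel of the gate catch's tab nearer the hinge, m: 0 out, 0.008 fully squeezed.
- gate_right (a joint): Inward travel of the gate catch's tab nearer the free end, m: 0 out, 0.008 fully squeezed.
- crucible: Loose white porcelain crucible standing upright on the bench in front of the gate, an open cup 38 mm tall, 44 mm wide at the rim and a little narrower below. Origin at the centre of its underside.
- spatula: Loose spatula lying flat in front of the gate along its own x: wooden handle 14 x 14 mm and 100 mm long, then a flat steel blade (18 mm wide, 4 mm thick) towards +x. 150 mm long in all, from x = -72 to +78 mm. Origin on its underside.
- spatula_grip (a point): Point in the middle of the spatula's handle, near its balance point, 7 mm above its underside; axes as the spatula.
- spatula_tip (a point): Blade end of the spatula, 2 mm inside its edge.
- spatula_tail (a point): Handle end of the spatula, 2 mm inside its end.
- square_tray: Square open tray of white plastic, fixed, 120 x 120 mm, 35 mm high, 4 mm walls and about 4 mm floor; origin at the centre of its underside. For the crucible.
- long_tray: Long open tray of white plastic, fixed, 230 mm (its x) by 110 mm (its y), 25 mm high, 4 mm walls and about 4 mm floor; origin at the centre of its underside. For the spatula, which must lie wholly inside.
- stopper: Black rubber stopper, 34 mm wide, 30 mm tall, standing; bystander. Origin under its centre.
- dish: Porcelain dish 66 mm wide, 22 mm tall, on the rear of the case's roof; bystander. Origin under its centre.
- jar: Amber glass jar 56 mm wide, 70 mm tall; bystander. Origin under its centre.
- wash_bottle: White wash bottle 64 mm wide, 160 mm tall; bystander. Origin under its centre.
- weight: Steel calibration weight 30 mm wide, 44 mm tall; bystander. Origin under its centre.
- timer: White bench timer 60 x 70 mm, 22 mm tall; bystander. Origin under its centre.

How it is judged:
On the way, in this order (a step that is already met when the one before it is completed fails the run):
1. the crucible is in the square tray and the spatula in the long tray, let go and at rest (x of crucible in the frame of square_tray between -0.056 and 0.056 m and y of crucible in the frame of square_tray between -0.056 and 0.056 m and z of crucible in the frame of square_tray below 0.03 m and x of spatula_tip in the frame of long_tray between -0.111 and 0.111 m and y of spatula_tip in the frame of long_tray between -0.051 and 0.051 m and z of each of spatula_tip, spatula_tail in the frame of long_tray below 0.025 m and x of spatula_tail in the frame of long_tray between -0.111 and 0.111 m and y of spatula_tail in the frame of long_tray between -0.051 and 0.051 m and contact force between the fingers and crucible below 0.1 N and contact force between the fingers and spatula below 0.1 N and linear speed of each of crucible, spatula below 0.03 m/s), for 0.2 s.
2. both tabs of the roof catch are squeezed in, the gate still shut (value of joint each of roof_left, roof_right above 0.005 m and value of joint gate below 0.06 rad), for 0.1 s.
3. then both tabs of the gate catch are squeezed in by the gripper (value of joint each of gate_left, gate_right above 0.0045 m and contact force between the fingers and gate_panel above 1 N), for 0.1 s.
4. the gate is swung past the detent to wide open (over 1.25 rad) (value of joint gate above 1.25 rad), for 0.2 s.
At the end, for the whole second after the job is handed in: The gate is held still by the gripper's fingers (contact over 1 N) at more than 1.25 rad (72 degrees) open, with no loose thing propping it; the crucible lies inside the square tray and the whole spatula inside the long tray, both at rest and let go (all of step 1 and value of joint gate above 1.25 rad and velocity of joint gate between -0.1 and 0.1 rad/s and contact force between the fingers and gate_panel above 1 N and contact force between each of crucible, spatula, stopper, dish, jar, wash_bottle, weight, timer and gate_panel below 0.3 N); the arm keeps its last pose, push and grip.
It fails at once if a bystander (stopper, dish, jar, wash bottle, weight or timer) was shoved 40 mm from its place or tipped over (distance of any of stopper, dish, jar, wash_bottle, weight, timer from where it was at the start of the episode above 0.04 m or angle between any of stopper, dish, jar, wash_bottle, weight, timer's own z axis and vertical above 0.6 rad).
It also fails if it takes over 72 s, if anything falls off the work surface, if the arm or the gripper's body presses on something with over 40 N, if the wrist force passes 120 N, or if a joint passes its speed limit or range.

## Working session

There is one attempt and no reset: what is moved stays moved. The work goes in short steps, Python scripts to look and compute and a tool call to move; the robot and the scene stay as the last step left them, time stands still between calls to the robot, and variables do not carry over. Pictures are saved under pics/ and viewed, at most 10 in all, crops included, and the job is handed in when it is done.

Besides the shell and the picture viewer there is one more tool, called after "Emit:" as name(argument=value, ...), one argument or row to a line, values as JSON. arm_command: Moves the arm, as the interface text tells. Its arguments: {"type":"object","properties":{"targets":{"type":"array","items":{"type":"array","items":{"type":"array","items":{"type":"number"}}}},"jaw":{"type":"number"},"newtons":{"type":"number"}},"required":["targets"]}

```bash
ls; mkdir -p pics; cat > h.py <<'E'
import numpy as np, cv2
from scipy.spatial.transform import Rotation as R
from cell import arm
def cloud(n):
    s=arm.observe(); im=arm.get_image(n)
    z=im['z_map']; v,u=np.mgrid[:480,:640]
    p=np.dstack([(u-im['cx'])/im['fx']*z,(v-im['cy'])/im['fy']*z,z])
    if n=='wrist':
        T=np.array(im['T_tool_cam']); p=p@T[:3,:3].T+T[:3,3]
        p=p@R.from_rotvec(s['ee_rot']).as_matrix().T+np.array(s['position'])
    else:
        r=np.array(im['rotation']); r=r if r.shape==(3,3) else R.from_rotvec(r).as_matrix()
        p=p@r.T+np.array(im['xyz'])
    p[z==0]=np.nan
    return im['pixels'],p
E
python3 - <<'E'
from h import *
s=arm.observe();print(s); print(R.from_rotvec(s['ee_rot']).as_matrix().round(3))
for n in('top','scene'):
    px,p=cloud(n); cv2.imwrite(f'pics/{n}0.png',px[:,:,::-1]); np.save(f'pics/{n}0.npy',p)
    print(n,np.nanmin(p,(0,1)),np.nanmax(p,(0,1)))
E
```

```text
pics
{'clock': 0.0, 'joints': array([ 1.12039955,  0.43521328,  0.02493721,  1.57412963, -0.01161828,
        1.13401511, -0.07509457]), 'dq': array([ 2.38033828e-03, -1.24397080e-03,  7.11255163e-04,  1.04428818e-05,
       -2.41690415e-03, -2.01551737e-04,  4.87027238e-04]), 'joint_efforts': array([-4.65454450e-04, -6.67853236e+01,  9.85095575e-01, -3.14464545e+01,
       -6.04363508e-02,  4.28093970e-02,  1.41577357e-04]), 'position': array([ 0.2128155 , -0.58711184,  0.24493799]), 'ee_rot': array([-3.09267257e+00, -5.43234612e-01,  6.16625153e-04]), 'force': array([ 0.26796996,  0.11805956, -0.68510077]), 'ft_torque': array([ 0.021104  , -0.01367227,  0.01668464]), 'gripper_force': 0.0, 'width': 1.0030492339746857}
[[ 0.94   0.341 -0.001]
 [ 0.341 -0.94   0.001]
 [-0.    -0.002 -1.   ]]
top [ 0.10663385 -1.2154607  -0.76832005] [1.42893804 1.33184011 0.16379432]
scene [-0.65008225 -0.62587434 -0.76636021] [1.421769   2.15682801 0.37315285]
```

View pics/top0.png

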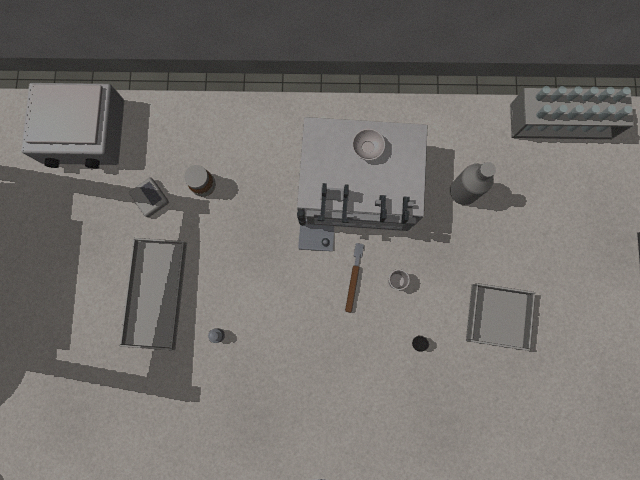

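View pics/scene0.png

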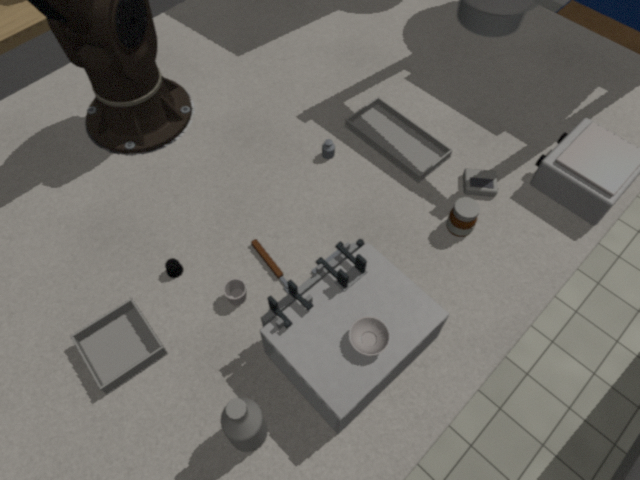

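The top view shows the case at px (362,170), with its hinge side at left and a sill at (317,240). The roof catch tabs are near (324..346,190) and the gate catch near (382..407,208). The spatula is at (353,280), crucible (399,280), square tray (503,317), long tray (154,295), stopper (420,344) and weight (217,336).

```bash
python3 - <<'E'
from h import *
p=np.load('pics/top0.npy'); px=cv2.imread('pics/top0.png')
def at(u,v): print((u,v),p[v-1:v+2,u-1:u+2].reshape(-1,3).mean(0).round(4))
for q in [(399,280),(503,317),(154,295),(353,290),(358,255),(420,344),(217,336),(360,200),(310,130),(415,130)]: at(*q)
hsv=cv2.cvtColor(px,cv2.COLOR_BGR2HSV)
# spatula
m=np.zeros((480,640),bool); m[240:315,340:370]=1
m&=(p[:,:,2]>0.0025)&(p[:,:,2]<.03)
w=m&(hsv[:,:,1]>100); q=p[w];c=q[:,:2].mean(0);d=np.linalg.svd(q[:,:2]-c)[2][0]; print('handle',c,d,q[:,2].mean(), (( q[:,:2]-c)@d).min(),((q[:,:2]-c)@d).max())
# blobs by height
def rect(n,r,lo,hi):
    m=np.zeros((480,640),bool); m[r[1]:r[3],r[0]:r[2]]=1
    m&=(p[:,:,2]>lo)&(p[:,:,2]<hi); q=p[m][:,:2].astype(np.float32)
    print(n,len(q),'mean',q.mean(0).round(4),'minrect',cv2.minAreaRect(q),'z',p[m][:,2].max())
rect('cruc',(380,262,415,300),.02,.06)
rect('sq',(455,275,550,360),.028,.045)
rect('long',(110,230,195,360),.018,.035)
rect('stopper',(405,330,435,358),.02,.05)
rect('weight',(200,320,235,350),.02,.06)
rect('case',(280,110,440,240),.1,.115)
rect('roof',(280,110,440,200),.105,.113)
rect('tabs',(315,170,415,230),.125,.17)
m=(p[:,:,2]>.14)&(p[:,:,2]<.16); m[:, :280]=0;m[:,440:]=0;m[:160]=0;m[240:]=0
n,l,st,ce=cv2.connectedComponentsWithStats(m.astype(np.uint8))
for i in range(1,n):
    if st[i,4]>5: q=p[l==i]; print(st[i],q.mean(0).round(4),q.min(0).round(3),q.max(0).round(3))
E
```

```text
(399, 280) [ 0.5347 -0.1589  0.0026]
(503, 317) [ 0.4617 -0.3763  0.0036]
(154, 295) [0.4905 0.367  0.0033]
(353, 290) [ 0.5105 -0.0602  0.0132]
(358, 255) [ 0.5864 -0.0706  0.0056]
(420, 344) [nan nan nan]
(217, 336) [0.4087 0.2183 0.0385]
(360, 200) [ 0.6823 -0.0662  0.1096]
(310, 130) [0.8261 0.0362 0.1096]
(415, 130) [ 0.8292 -0.1755  0.1098]
handle [ 0.51394905 -0.05736963] [-0.98677302  0.16210803] 0.013126802156403985 -0.04863286330073561 0.04896098758032249
cruc 150 mean [ 0.5355 -0.1566] minrect ((0.5339330434799194, -0.15345942974090576), (0.04138093814253807, 0.041633181273937225), 89.70706939697266) z 0.041991734529089886
sq 569 mean [ 0.4636 -0.3661] minrect ((0.46316903829574585, -0.36458685994148254), (0.1217130720615387, 0.11983700841665268), 82.52450561523438) z 0.040124279087662584
long 795 mean [0.4928 0.366 ] minrect ((0.49479418992996216, 0.364269495010376), (0.11201582849025726, 0.23030656576156616), 87.22325134277344) z 0.03020832185203437
stopper 155 mean [ 0.4039 -0.2002] minrect ((0.40381351113319397, -0.20075157284736633), (0.02624010667204857, 0.0259694196
[... 402 characters left out ...]
81 mean [ 0.764  -0.0696] minrect ((0.7630823850631714, -0.07110196352005005), (0.25094467401504517, 0.17332345247268677), 87.56645202636719) z 0.11298422899799787
tabs 665 mean [ 0.6652 -0.0678] minrect ((0.6657030582427979, -0.07276519387960434), (0.18668566644191742, 0.06877601891756058), 85.81035614013672) z 0.15607071124815464
[322 183   5  12  50] [0.694  0.0054 0.1502] [0.684 0.001 0.14 ] [0.704 0.009 0.155]
[344 184   5  12  51] [ 0.6918 -0.0363  0.1507] [ 0.683 -0.04   0.143] [ 0.703 -0.033  0.154]
[381 209   6  11  50] [ 0.6467 -0.108   0.1498] [ 0.638 -0.112  0.141] [ 0.656 -0.104  0.154]
[404 211   5  10  48] [ 0.6441 -0.1495  0.15  ] [ 0.636 -0.153  0.142] [ 0.653 -0.146  0.156]
```

```bash
cat >> h.py <<'E'
def go(x,y,z,yaw):
    """remaining shift in tool axes (before turning) and turn about tool z, deg"""
    s=arm.observe(); M=R.from_rotvec(s['ee_rot']).as_matrix()
    d=M.T@(np.array([x,y,z])-s['position']); cy=np.degrees(np.arctan2(M[1,0],M[0,0]))
    print('t',round(s['clock'],2),'pos',np.round(s['position'],4),'yaw',cy.round(2),'tilt',M[:,2].round(3),'w',round(s['width'],3),'f',np.round(s['force'],1),'gf',round(s['gripper_force'],1),'q',np.round(s['joints'],2))
    print('shift',d.round(4),'turn rad',round(np.radians(-((yaw-cy+180)%360-180)),4))
E
python3 -c "
from h import *
go(.534,-.155,.13,20)"
```

```text
t 0.1 pos [ 0.2128 -0.5872  0.245 ] yaw 19.92 tilt [-0.001  0.001 -1.   ] w 1.001 f [ 0.1  0.7 -0.9] gf 0.0 q [ 1.12  0.44  0.02  1.57 -0.01  1.13 -0.08]
shift [ 0.4493 -0.2967  0.1154] turn rad -0.0014
```

Emit:
arm_command(
  targets=[
    [[0.045, -0.03, 0.0115, 0, 0, 0], [0.045, -0.03, 0.0115, 0, 0, 0], [0.045, -0.03, 0.0115, 0, 0, 0], [0.045, -0.03, 0.0115, 0, 0, 0], [0.045, -0.03, 0.0115, 0, 0, 0], [0.045, -0.03, 0.0115, 0, 0, 0], [0.045, -0.03, 0.0115, 0, 0, 0], [0.045, -0.03, 0.0115, 0, 0, 0], [0.045, -0.03, 0.0115, 0, 0, 0], [0.044, -0.027, 0.0115, 0, 0, 0]],
  ],
  jaw=0.085,
  newtons=15,
)

```text
clock: 1.35
position: [0.5346, -0.1537, 0.1302]
ee_rot: [-3.094, -0.544, 0.001]
force: [1.5, -0.1, 0.2]
width: 0.923
gripper_force: 0.0
```

Emit:
arm_command(
  targets=[
    [[0, 0, 0, 0, 0, 0], [0, 0, 0, 0, 0, 0]],
  ],
)

```text
clock: 1.6
position: [0.5334, -0.1557, 0.1303]
ee_rot: [3.094, 0.544, -0.002]
force: [-0.6, -0.6, -0.0]
width: 0.924
gripper_force: 0.0
```

```bash
python3 - <<'E'
from h import *
px,p=cloud('wrist'); cv2.imwrite('pics/w1.png',px[:,:,::-1]);np.save('pics/w1.npy',p)
m=(p[:,:,2]>.03)&(p[:,:,2]<.045)&(abs(p[:,:,0]-.534)<.04)&(abs(p[:,:,1]+.155)<.04)
q=p[m][:,:2].astype(np.float32); print(len(q)); 
if len(q)>5: print(cv2.minEnclosingCircle(q),q.mean(0))
go(.534,-.155,.026,20)
E
```

```text
1377
((0.5335091352462769, -0.15258878469467163), 0.02202969416975975) [ 0.53110254 -0.15343739]
t 1.65 pos [ 0.5332 -0.1565  0.1306] yaw 19.85 tilt [-0.001 -0.001 -1.   ] w 0.924 f [ 0.2  0.1 -0.6] gf 0.0 q [ 0.29  0.45 -0.13  1.87  0.08  0.83 -1.11]
shift [ 0.0014 -0.0012  0.1046] turn rad -0.0026
```

View pics/w1.png

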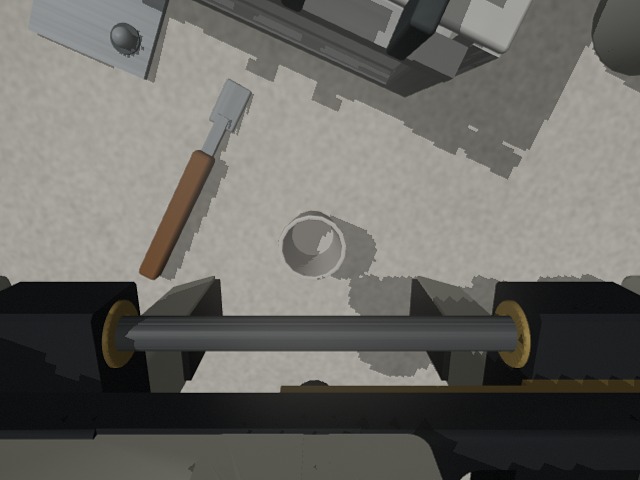

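The wrist view shows the crucible upright at px (313,245) between the fingers' lines, with the spatula at (190,190). The cloud puts the rim at (0.5335, -0.1526).

Emit:
arm_command(
  targets=[
    [[0.001, -0.002, 0.03, 0, 0, 0], [0.001, -0.002, 0.03, 0, 0, 0], [0, 0, 0.025, 0, 0, 0], [0, 0, 0.019, 0, 0, 0], [0, 0, 0, 0, 0, 0]],
  ],
)

```text
clock: 2.28
position: [0.5328, -0.1524, 0.0259]
ee_rot: [-3.095, -0.54, 0.004]
force: [-0.1, 0.5, 0.6]
width: 0.922
gripper_force: 0.0
```

Emit:
arm_command(
  targets=[
    [[0, 0, 0, 0, 0, 0], [0, 0, 0, 0, 0, 0], [0, 0, 0, 0, 0, 0], [0, 0, 0, 0, 0, 0], [0, 0, 0, 0, 0, 0]],
  ],
  jaw=0.02,
  newtons=12,
)

```text
clock: 2.9
position: [0.5346, -0.151, 0.027]
ee_rot: [3.094, 0.544, 0.001]
force: [-0.4, 1.1, 2.9]
width: 0.463
gripper_force: 12.0
```

Emit:
arm_command(
  targets=[
    [[0, 0, -0.015, 0, 0, 0], [0, 0, -0.03, 0, 0, 0], [0, 0, -0.035, 0, 0, 0], [0, 0, 0, 0, 0, 0]],
  ],
)

```text
clock: 3.4
position: [0.5364, -0.1513, 0.1102]
ee_rot: [3.092, 0.543, 0.008]
force: [0.8, -0.0, -0.5]
width: 0.467
gripper_force: 12.0
```

```bash
python3 -c "
from h import *
go(.463,-.365,.1,20)"
```

```text
t 3.4 pos [ 0.5364 -0.1513  0.1102] yaw 19.92 tilt [ 0.006 -0.001 -1.   ] w 0.467 f [ 0.8 -0.  -0.5] gf 12.0 q [ 0.28  0.48 -0.13  1.89  0.09  0.77 -1.13]
shift [-0.1419  0.1759  0.01  ] turn rad -0.0014
```

Emit:
arm_command(
  targets=[
    [[-0.0284, 0.0352, 0.002, 0, 0, 0], [-0.0284, 0.0352, 0.002, 0, 0, 0], [-0.0284, 0.0352, 0.002, 0, 0, 0], [-0.0284, 0.0352, 0.002, 0, 0, 0], [-0.0284, 0.0352, 0.002, 0, 0, 0], [0, 0, 0, 0, 0, 0], [0, 0, 0.025, 0, 0, 0], [0, 0, 0.025, 0, 0, 0], [0, 0, 0.012, 0, 0, 0], [0, 0, 0, 0, 0, 0]],
  ],
)

```text
clock: 4.65
position: [0.4607, -0.3639, 0.0341]
ee_rot: [-3.093, -0.544, 0.002]
force: [-0.2, 0.5, 0.0]
width: 0.462
gripper_force: 12.0
```

```bash
python3 -c "
from h import *
go(.463,-.365,.032,20)"
```

```text
t 4.65 pos [ 0.4607 -0.3639  0.0341] yaw 19.96 tilt [-0.001  0.001 -1.   ] w 0.462 f [-0.2  0.5  0. ] gf 12.0 q [ 0.65  0.63 -0.1   1.86  0.1   0.66 -0.73]
shift [0.0018 0.0018 0.0021] turn rad -0.0006
```

Emit:
arm_command(
  targets=[
    [[0, 0, 0.003, 0, 0, 0], [0, 0, 0, 0, 0, 0]],
  ],
)

```text
clock: 4.9
position: [0.4612, -0.365, 0.0323]
ee_rot: [3.094, 0.543, 0.001]
force: [0.4, -0.4, -0.9]
width: 0.467
gripper_force: 12.0
```

Emit:
arm_command(
  targets=[
    [[0, 0, 0, 0, 0, 0], [0, 0, 0, 0, 0, 0], [0, 0, 0, 0, 0, 0], [0, 0, -0.03, 0, 0, 0], [0, 0, -0.05, 0, 0, 0], [0, 0, -0.06, 0, 0, 0], [0, 0, -0.03, 0, 0, 0], [0, 0, 0, 0, 0, 0]],
  ],
  jaw=0.062,
)

```text
clock: 5.9
position: [0.4622, -0.3656, 0.2046]
ee_rot: [3.091, 0.543, 0.006]
force: [-0.1, 0.3, -0.5]
width: 0.674
gripper_force: 0.0
```

```bash
python3 -c "
from h import *
go(.512,-.057,.2,171)"
```

```text
t 5.9 pos [ 0.4622 -0.3656  0.2046] yaw 19.92 tilt [ 0.004 -0.003 -1.   ] w 0.674 f [-0.1  0.3 -0.5] gf 0.0 q [ 0.67  0.42 -0.12  1.71  0.06  1.01 -0.7 ]
shift [ 0.152  -0.2732  0.0039] turn rad -2.6369
```

Emit:
arm_command(
  targets=[
    [[0.0253, -0.0455, 0, 0, 0, 0], [0.0253, -0.0455, 0, 0, 0, 0], [0.0253, -0.0455, 0, 0, 0, 0], [0.0253, -0.0455, 0, 0, 0, 0], [0.0253, -0.0455, 0, 0, 0, 0], [0.0253, -0.0455, 0, 0, 0, 0], [0, 0, 0, 0, 0, -0.1758], [0, 0, 0, 0, 0, -0.1758], [0, 0, 0, 0, 0, -0.1758], [0, 0, 0, 0, 0, -0.1758]],
  ],
)

```text
clock: 7.15
position: [0.5098, -0.0563, 0.2004]
ee_rot: [-2.712, -1.583, 0.003]
force: [0.1, -0.5, -0.3]
width: 0.674
gripper_force: 0.0
```

Emit:
arm_command(
  targets=[
    [[0, 0, 0, 0, 0, -0.1758], [0, 0, 0, 0, 0, -0.1758], [0, 0, 0, 0, 0, -0.1758], [0, 0, 0, 0, 0, -0.1758], [0, 0, 0, 0, 0, -0.1758], [0, 0, 0, 0, 0, -0.1758], [0, 0, 0, 0, 0, -0.1758], [0, 0, 0, 0, 0, -0.1758], [0, 0, 0, 0, 0, -0.1758], [0, 0, 0, 0, 0, -0.1758]],
  ],
)

```text
clock: 8.4
position: [0.5098, -0.0564, 0.2004]
ee_rot: [-0.51, -3.098, -0.0]
force: [-0.8, -0.0, -0.6]
width: 0.672
gripper_force: 0.0
```

Emit:
arm_command(
  targets=[
    [[0, 0, 0, 0, 0, -0.1758], [0, 0, 0.04, 0, 0, 0], [0, 0, 0.04, 0, 0, 0], [0, 0, 0, 0, 0, 0], [0, 0, 0, 0, 0, 0]],
  ],
  jaw=0.06,
)

```text
clock: 9.02
position: [0.5109, -0.056, 0.1224]
ee_rot: [0.245, 3.132, 0.001]
force: [0.2, 1.8, -0.1]
width: 0.65
gripper_force: 0.0
```

```bash
python3 - <<'E'
from h import *
px,p=cloud('wrist'); cv2.imwrite('pics/w2.png',px[:,:,::-1]);np.save('pics/w2.npy',p)
hsv=cv2.cvtColor(px[:,:,::-1].copy(),cv2.COLOR_BGR2HSV)
m=(p[:,:,2]>.005)&(p[:,:,2]<.03)&(abs(p[:,:,0]-.514)<.09)&(abs(p[:,:,1]+.06)<.05)&(hsv[:,:,1]>100)
q=p[m][:,:2].astype(np.float32); print(len(q)); 
print(cv2.minAreaRect(q),q.mean(0),q.min(0),q.max(0))
go(.512,-.057,.022,171)
E
```

```text
2312
((0.5147861838340759, -0.05731651186943054), (0.012060407549142838, 0.09715551882982254), 80.51740264892578) [ 0.51289254 -0.05697967] [ 0.4660888  -0.07093912] [ 0.5625958  -0.04388867]
t 9.07 pos [ 0.5113 -0.0561  0.1229] yaw 171.03 tilt [ 0.001  0.    -1.   ] w 0.657 f [-0.  -0.2  1. ] gf 0.0 q [ 0.56  0.51 -0.75  1.94  0.46  0.86  0.98]
shift [-0.0007 -0.0009  0.1009] turn rad 0.0005
```

View pics/w2.png

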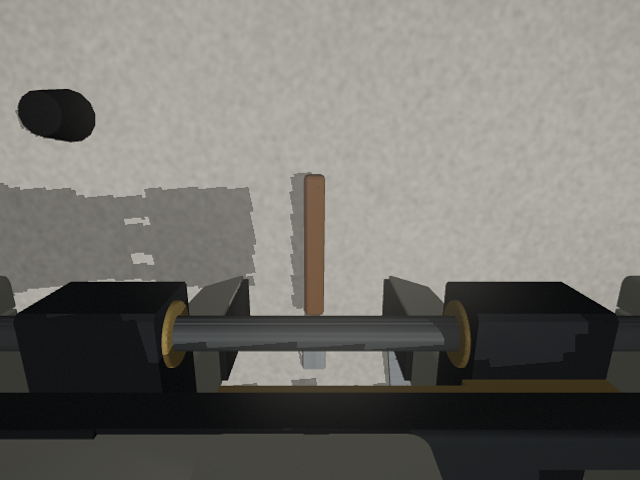

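The handle lies centred between the fingers (px 314,245), parallel to the tool x.

Emit:
arm_command(
  targets=[
    [[-0.002, 0, 0.04, 0, 0, 0], [0, 0, 0.035, 0, 0, 0], [0, 0, 0.025, 0, 0, 0], [0, 0, 0, 0, 0, 0]],
  ],
)

```text
clock: 9.57
position: [0.5127, -0.0567, 0.0218]
ee_rot: [-0.246, -3.132, 0.0]
force: [-0.4, 0.0, 0.5]
width: 0.654
gripper_force: 0.0
```

Emit:
arm_command(
  targets=[
    [[0, 0, 0, 0, 0, 0], [0, 0, 0, 0, 0, 0], [0, 0, 0, 0, 0, 0], [0, 0, 0, 0, 0, 0], [0, 0, 0, 0, 0, 0], [0, 0, 0, 0, 0, 0]],
  ],
  jaw=0.0,
  newtons=25,
)

```text
clock: 10.32
position: [0.5126, -0.0568, 0.0218]
ee_rot: [-0.246, -3.132, 0.0]
force: [-1.9, -0.3, 2.6]
width: 0.15
gripper_force: 25.0
```

Emit:
arm_command(
  targets=[
    [[0, 0, -0.02, 0, 0, 0], [0, 0, -0.04, 0, 0, 0], [0, 0, -0.05, 0, 0, 0], [0, 0, -0.02, 0, 0, 0]],
  ],
)

```text
clock: 10.82
position: [0.5136, -0.0564, 0.1542]
ee_rot: [0.246, 3.129, 0.0]
force: [0.5, -0.4, -1.1]
width: 0.154
gripper_force: 25.0
```

```bash
python3 -c "
from h import *
go(.470,.365,.15,174)
p=np.load('pics/top0.npy')
m=(p[:,:,2]>.02)&(p[:,:,2]<.03)&(abs(p[:,:,1]-.36)<.1)&(abs(p[:,:,0]-.5)<.15)
q=p[m][:,:2]
for s in (1,-1):
  for a,b in((.40,.44),(.54,.58)):
    r=q[(q[:,0]>a)&(q[:,0]<b)&(s*(q[:,1]-.365)>.03)]; print(s,a,r.mean(0),len(r))
"
```

```text
t 10.82 pos [ 0.5136 -0.0564  0.1542] yaw 171.02 tilt [ 0.003 -0.    -1.   ] w 0.154 f [ 0.5 -0.4 -1.1] gf 25.0 q [ 0.58  0.48 -0.78  1.9   0.42  0.93  1.02]
shift [0.1088 0.4094 0.004 ] turn rad -0.052
1 0.4 [0.42006003 0.42037084] 49
1 0.54 [0.55971118 0.41394572] 41
-1 0.4 [0.41943567 0.31458943] 41
-1 0.54 [0.56013027 0.30809175] 40
```

Emit:
arm_command(
  targets=[
    [[0.0109, 0.0409, 0, 0, 0, 0], [0.0109, 0.0409, 0, 0, 0, 0], [0.0109, 0.0409, 0, 0, 0, 0], [0.0109, 0.0409, 0, 0, 0, 0], [0.0109, 0.0409, 0, 0, 0, 0], [0.0109, 0.0409, 0, 0, 0, 0], [0.0109, 0.0409, 0, 0, 0, 0], [0.0109, 0.0409, 0, 0, 0, 0], [0.0109, 0.0409, 0, 0, 0, 0], [0.0109, 0.0409, 0, 0, 0, 0]],
  ],
)

```text
clock: 12.08
position: [0.4685, 0.3655, 0.1515]
ee_rot: [-0.246, -3.132, 0.001]
force: [0.2, 0.7, 0.4]
width: 0.15
gripper_force: 25.0
```

Emit:
arm_command(
  targets=[
    [[0, 0, 0, 0, 0, -0.104], [0, 0, 0.04, 0, 0, 0], [0, 0, 0.04, 0, 0, 0], [0, 0, 0.03, 0, 0, 0], [0, 0, 0, 0, 0, 0], [0, 0, 0, 0, 0, 0]],
  ],
)

```text
clock: 12.82
position: [0.469, 0.3649, 0.0427]
ee_rot: [0.083, 3.14, 0.001]
force: [-0.4, -0.8, -1.0]
width: 0.149
gripper_force: 25.0
```

```bash
python3 -c "
from h import *
go(.470,.365,.027,177)"
```

```text
t 12.82 pos [0.469  0.3649 0.0427] yaw 176.98 tilt [ 0.     0.001 -1.   ] w 0.149 f [-0.4 -0.8 -1. ] gf 25.0 q [-0.29  0.73 -0.69  1.8   0.61  0.84  0.24]
shift [-0.001   0.0001  0.0157] turn rad -0.0003
```

Emit:
arm_command(
  targets=[
    [[0, 0, 0.01, 0, 0, 0], [0, 0, 0.006, 0, 0, 0], [0, 0, 0, 0, 0, 0]],
  ],
)

```text
clock: 13.2
position: [0.4689, 0.3643, 0.0257]
ee_rot: [0.083, 3.14, -0.0]
force: [0.2, 0.4, -1.1]
width: 0.15
gripper_force: 25.0
```

Emit:
arm_command(
  targets=[
    [[0, 0, 0, 0, 0, 0], [0, 0, 0, 0, 0, 0], [0, 0, 0, 0, 0, 0], [0, 0, -0.03, 0, 0, 0], [0, 0, -0.05, 0, 0, 0], [0, 0, -0.06, 0, 0, 0], [0, 0, -0.06, 0, 0, 0], [0, 0, 0, 0, 0, 0]],
  ],
  jaw=0.04,
)

```text
clock: 14.2
position: [0.47, 0.3667, 0.2309]
ee_rot: [0.083, 3.134, 0.009]
force: [-0.0, 0.7, -0.2]
width: 0.434
gripper_force: 0.0
```

```bash
python3 - <<'E'
from h import *
px,p=cloud('top'); np.save('pics/top1.npy',p)
cv2.imwrite('pics/top1.png',cv2.resize(np.vstack([px[220:370,100:300],px[250:400,400:600]]),None,fx=2,fy=2)[:,:,::-1])
go(.6929,-.0155,.23,177)
E
```

```text
t 14.25 pos [0.4695 0.3652 0.228 ] yaw 176.95 tilt [ 0.004  0.002 -1.   ] w 0.436 f [-0.3 -0.4 -0.2] gf 0.0 q [-0.2   0.53 -0.83  1.63  0.42  1.17  0.4 ]
shift [-0.2433 -0.3683 -0.0021] turn rad -0.0008
```

View pics/top1.png

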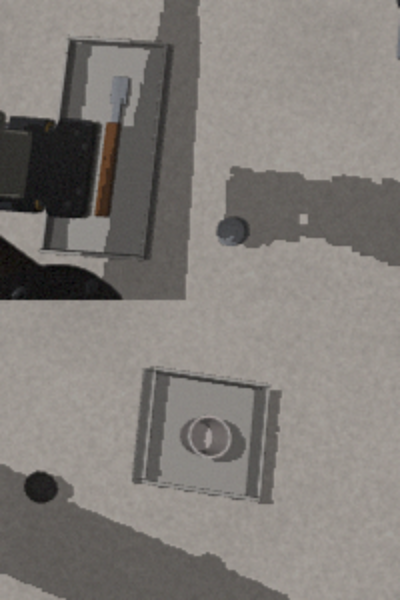

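Both objects lie inside their trays: the spatula is flat, and the crucible is upright near the centre. Next is the roof catch.

Emit:
arm_command(
  targets=[
    [[-0.027, -0.0409, 0, 0, 0, 0], [-0.027, -0.0409, 0, 0, 0, 0], [-0.027, -0.0409, 0, 0, 0, 0], [-0.027, -0.0409, 0, 0, 0, 0], [-0.027, -0.0409, 0, 0, 0, 0], [-0.027, -0.0409, 0, 0, 0, 0], [-0.027, -0.0409, 0, 0, 0, 0], [-0.027, -0.0409, 0, 0, 0, 0], [-0.027, -0.0409, 0, 0, 0, 0], [0, 0, 0, 0, 0, 0]],
  ],
  jaw=0.085,
)

```text
clock: 15.5
position: [0.6927, -0.0222, 0.2226]
ee_rot: [-0.095, -3.137, 0.004]
force: [-0.1, 0.6, -0.7]
width: 0.924
gripper_force: 0.0
```

Emit:
arm_command(
  targets=[
    [[0, 0, 0, 0, 0, 0], [0, 0, 0, 0, 0, 0]],
  ],
)

```text
clock: 15.75
position: [0.6913, -0.0144, 0.2253]
ee_rot: [-0.079, -3.14, -0.001]
force: [-0.1, -0.1, 0.0]
width: 0.926
gripper_force: 0.0
```

```bash
cat > tabs.py <<'E'
from h import *
import sys
px,p=cloud('wrist'); cv2.imwrite(sys.argv[1],px[:,:,::-1])
m=(p[:,:,2]>.145)&(p[:,:,2]<.158)&(abs(p[:,:,0]-.66)<.1)&(p[:,:,1]>-.2)&(p[:,:,1]<.06)
n,l,st,ce=cv2.connectedComponentsWithStats(m.astype(np.uint8))
for i in range(1,n):
    if st[i,4]>60: q=p[l==i]; print(st[i],q.mean(0).round(4),q.min(0).round(3),q.max(0).round(3),cv2.minAreaRect(q[:,:2].astype(np.float32)))
go(.6929,-.0155,.137,177)
E
python3 tabs.py pics/w3.png
```

```text
[ 62 177  27  34 688] [ 0.6449 -0.1484  0.1516] [ 0.636 -0.154  0.145] [ 0.654 -0.144  0.155] ((0.6451274156570435, -0.14920765161514282), (0.01816634275019169, 0.00991810206323862), 1.506798505783081)
[138 177  23  34 619] [ 0.647  -0.1067  0.1519] [ 0.638 -0.112  0.145] [ 0.656 -0.103  0.155] ((0.6473215222358704, -0.1076766774058342), (0.008446197025477886, 0.01817827858030796), 85.90408325195312)
[272 245  15  36 489] [ 0.6916 -0.036   0.1526] [ 0.683 -0.041  0.145] [ 0.703 -0.032  0.155] ((0.6926561594009399, -0.03632546588778496), (0.008084620349109173, 0.019875578582286835), 87.39997863769531)
[342 245  15  36 490] [0.6939 0.0053 0.1527] [0.685 0.001 0.145] [0.705 0.01  0.155] ((0.6948142647743225, 0.005313432309776545), (0.00807834044098854, 0.02030698023736477), 88.85948944091797)
t 15.8 pos [ 0.6914 -0.0145  0.2256] yaw 177.11 tilt [-0.  0. -1.] w 0.925 f [ 0.5  1.  -0.4] gf 0.0 q [ 0.37  0.68 -0.76  1.37  0.46  1.28  1.12]
shift [-0.0015 -0.001   0.0886] turn rad 0.0019
```

View pics/w3.png

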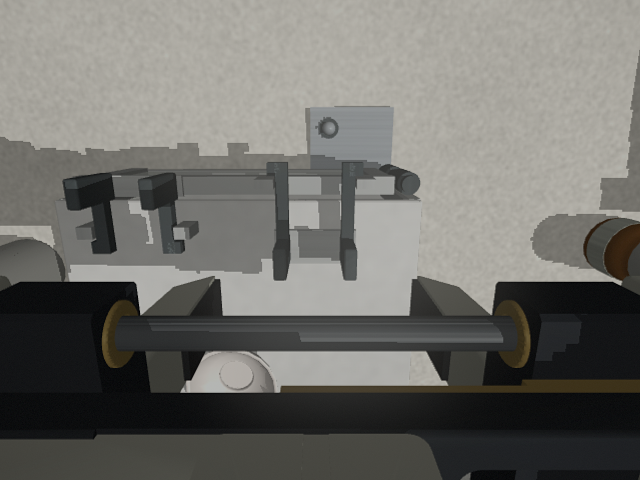

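The roof catch tabs are at px (280,262) and (349,262), in line with the jaws. The gate catch tabs are at (88,190) and (158,190), and the dish is clear at (235,375).

Emit:
arm_command(
  targets=[
    [[-0.002, -0.001, 0.03, 0, 0, 0], [0, 0, 0.03, 0, 0, 0], [0, 0, 0.028, 0, 0, 0], [0, 0, 0, 0, 0, 0]],
  ],
  jaw=0.085,
)

```text
clock: 16.3
position: [0.6923, -0.0168, 0.1357]
ee_rot: [-0.081, -3.137, 0.001]
force: [-0.8, -0.7, 1.0]
width: 0.926
gripper_force: 0.0
```

Emit:
arm_command(
  targets=[
    [[0, 0, 0, 0, 0, 0], [0, 0, 0, 0, 0, 0], [0, 0, 0, 0, 0, 0], [0, 0, 0, 0, 0, 0], [0, 0, 0, 0, 0, 0], [0, 0, 0, 0, 0, 0], [0, 0, 0, 0, 0, 0], [0, 0, 0, 0, 0, 0]],
  ],
  jaw=0.02,
  newtons=20,
)

```text
clock: 17.3
position: [0.6944, -0.0152, 0.1385]
ee_rot: [0.081, 3.139, 0.004]
force: [-0.0, 3.7, 4.0]
width: 0.365
gripper_force: 20.0
```

Emit:
arm_command(
  targets=[
    [[0, 0, 0, 0, 0, 0], [0, 0, 0, 0, 0, 0], [0, 0, 0, 0, 0, 0], [0, 0, 0, 0, 0, 0], [0, 0, -0.03, 0, 0, 0], [0, 0, -0.04, 0, 0, 0], [0, 0, -0.02, 0, 0, 0], [0, 0, 0, 0, 0, 0]],
  ],
  jaw=0.08,
)

```text
clock: 18.3
position: [0.6946, -0.0171, 0.229]
ee_rot: [0.083, 3.138, -0.0]
force: [0.2, -0.1, -0.8]
width: 0.868
gripper_force: 0.0
```

```bash
sed -i 's/^go.*/go(.6462,-.1285,.137,177)/' tabs.py; python3 tabs.py pics/w4.png
```

```text
[ 70 171  26  33 677] [ 0.6449 -0.1484  0.1516] [ 0.636 -0.155  0.145] [ 0.654 -0.145  0.155] ((0.6452634334564209, -0.14993013441562653), (0.009382816962897778, 0.01807413250207901), 86.58427429199219)
[144 171  22  32 592] [ 0.6469 -0.1067  0.152 ] [ 0.638 -0.112  0.145] [ 0.656 -0.103  0.156] ((0.6471123695373535, -0.10758144408464432), (0.008562994189560413, 0.01765165477991104), 87.44329833984375)
[291 238  14  35 466] [ 0.6923 -0.0281  0.1526] [ 0.683 -0.033  0.145] [ 0.703 -0.024  0.155] ((0.6931011080741882, -0.028183357790112495), (0.007826435379683971, 0.01979273185133934), 86.5194091796875)
[333 238  15  35 464] [ 0.6934 -0.0025  0.1528] [ 0.684 -0.007  0.145] [0.705 0.002 0.155] ((0.6944121718406677, -0.0024186111986637115), (0.007953738793730736, 0.01996109075844288), 86.4355239868164)
t 18.35 pos [ 0.6939 -0.0174  0.2274] yaw 176.96 tilt [ 0. -0. -1.] w 0.871 f [-0.3 -0.7 -1.2] gf 0.0 q [ 0.37  0.68 -0.75  1.36  0.46  1.28  1.12]
shift [ 0.0418 -0.1134  0.0904] turn rad -0.0007
```

Emit:
arm_command(
  targets=[
    [[0.0105, -0.0283, 0, 0, 0, 0], [0.0105, -0.0283, 0, 0, 0, 0], [0.0105, -0.0283, 0, 0, 0, 0], [0.0105, -0.0283, 0, 0, 0, 0], [0, 0, 0, 0, 0, 0], [0, 0, 0.02, 0, 0, 0], [0, 0, 0.02, 0, 0, 0], [0, 0, 0, 0, 0, 0]],
  ],
  jaw=0.075,
)

```text
clock: 19.35
position: [0.6446, -0.1272, 0.1845]
ee_rot: [-0.08, -3.136, -0.001]
force: [-0.9, 0.2, -0.3]
width: 0.819
gripper_force: 0.0
```

```bash
python3 -c "
from h import *
go(.6462,-.1285,.136,177)"
```

```text
t 19.35 pos [ 0.6446 -0.1272  0.1845] yaw 177.06 tilt [-0.005  0.001 -1.   ] w 0.819 f [-0.9  0.2 -0.3] gf 0.0 q [ 0.57  0.66 -0.76  1.51  0.47  1.17  1.25]
shift [-0.0018 -0.0012  0.0485] turn rad 0.0011
```

Emit:
arm_command(
  targets=[
    [[-0.001, -0.001, 0.025, 0, 0, 0], [0, 0, 0.022, 0, 0, 0], [0, 0, 0, 0, 0, 0]],
  ],
)

```text
clock: 19.73
position: [0.6461, -0.1287, 0.1392]
ee_rot: [-0.082, -3.138, -0.001]
force: [0.2, -0.0, 1.0]
width: 0.816
gripper_force: 0.0
```

Emit:
arm_command(
  targets=[
    [[0, 0, 0, 0, 0, 0], [0, 0, 0, 0, 0, 0], [0, 0, 0, 0, 0, 0], [0, 0, 0, 0, 0, 0], [0, 0, 0, 0, 0, 0], [0, 0, 0, 0, 0, 0], [0, 0, 0, 0, 0, 0], [0, 0, 0, 0, 0, 0]],
  ],
  jaw=0.02,
  newtons=30,
)

```text
clock: 20.72
position: [0.6476, -0.129, 0.1417]
ee_rot: [0.083, 3.139, -0.0]
force: [-0.6, 0.1, 6.2]
width: 0.359
gripper_force: 30.0
```

```bash
python3 -c "
from h import *
go(.6462,-.1285,.136,177)
c=np.array([.6462,-.1285]);print('hinge',c+.174*np.array([.052,.9986]))
"
```

```text
t 20.73 pos [ 0.6476 -0.129   0.1417] yaw 176.97 tilt [ 0.002 -0.    -1.   ] w 0.359 f [-0.6  0.1  6.2] gf 30.0 q [ 0.57  0.7  -0.74  1.55  0.51  1.09  1.22]
shift [0.0014 0.0004 0.0057] turn rad -0.0005
hinge [0.655248  0.0452564]
```

Emit:
arm_command(
  targets=[
    [[0.0087, 0.0002, 0, 0, 0, 0.05], [0.0087, 0.0002, 0, 0, 0, 0.05], [0.0087, 0.0002, 0, 0, 0, 0.05], [0.0087, 0.0002, 0, 0, 0, 0.05], [0.0087, 0.0002, 0, 0, 0, 0.05], [0.0087, 0.0002, 0, 0, 0, 0.05]],
  ],
)

```text
clock: 21.48
position: [0.5966, -0.1189, 0.1417]
ee_rot: [0.554, 3.09, -0.0]
force: [0.9, -1.0, 7.1]
width: 0.357
gripper_force: 30.0
```

```bash
cat > sw.py <<'E'
from h import *
s=arm.observe(); th=0
d=np.array([.6552,.0453])-s['position'][:2]; print('r',np.hypot(*d),'angle from tcp',np.pi/2-np.arctan2(d[1],d[0])-.052)
go(.6462,-.1285,.14,177)
E
python3 sw.py
```

```text
r 0.1743878342877119 angle from tcp 0.2908366784390571
t 21.48 pos [ 0.5966 -0.1189  0.1417] yaw 159.68 tilt [ 0.002 -0.001 -1.   ] w 0.357 f [ 0.9 -1.   7.1] gf 30.0 q [ 0.57  0.61 -0.69  1.69  0.44  1.    0.94]
shift [-0.0499  0.0083  0.0018] turn rad -0.3023
```

Emit:
arm_command(
  targets=[
    [[0.0122, 0.0004, 0, 0, 0, 0.07], [0.0122, 0.0004, 0, 0, 0, 0.07], [0.0122, 0.0004, 0, 0, 0, 0.07], [0.0122, 0.0004, 0, 0, 0, 0.07], [0.0122, 0.0004, 0, 0, 0, 0.07], [0.0122, 0.0004, 0, 0, 0, 0.07], [0.0122, 0.0004, 0, 0, 0, 0.07], [0.0122, 0.0004, 0, 0, 0, 0.07], [0.0122, 0.0004, 0, 0, 0, 0.07], [0.0122, 0.0004, 0, 0, 0, 0.07]],
  ],
)

```text
clock: 22.72
position: [0.5046, -0.0422, 0.1416]
ee_rot: [1.582, 2.712, -0.001]
force: [-1.6, -1.9, 9.4]
width: 0.356
gripper_force: 30.0
```

```bash
python3 sw.py
```

```text
r 0.17415789269028314 angle from tcp 0.992281786940238
t 22.73 pos [ 0.5046 -0.0422  0.1416] yaw 119.5 tilt [ 0.001 -0.002 -1.   ] w 0.356 f [-1.6 -1.9  9.4] gf 30.0 q [ 0.4   0.43 -0.56  1.95  0.3   0.85  0.2 ]
shift [-0.1448  0.0807  0.0019] turn rad -1.0035
```

Emit:
arm_command(
  targets=[
    [[0.0122, 0.0004, 0, 0, 0, 0.07], [0.0122, 0.0004, 0, 0, 0, 0.07], [0.0122, 0.0004, 0, 0, 0, 0.07], [0.0122, 0.0004, 0, 0, 0, 0.07], [0.0122, 0.0004, 0, 0, 0, 0.07], [0.0122, 0.0004, 0, 0, 0, 0.07], [0.0087, 0.0002, 0, 0, 0, 0.05], [0, 0, 0, 0, 0, 0], [0, 0, 0, 0, 0, 0], [0, 0, 0, 0, 0, 0]],
  ],
)

```text
clock: 23.98
position: [0.4815, 0.0357, 0.1415]
ee_rot: [2.168, 2.273, -0.001]
force: [-4.3, -3.0, 13.6]
width: 0.356
gripper_force: 30.0
```

Emit:
arm_command(
  targets=[
    [[0, 0, 0, 0, 0, 0], [0, 0, 0, 0, 0, 0], [0, 0, 0, 0, 0, 0], [0, 0, 0, 0, 0, 0]],
  ],
)

```text
clock: 24.48
position: [0.4815, 0.0357, 0.1415]
ee_rot: [2.168, 2.273, -0.001]
force: [-4.7, -1.9, 13.9]
width: 0.36
gripper_force: 30.0
```

```bash
python3 - <<'E'
import sw
from h import *
px,p=cloud('scene'); cv2.imwrite('pics/s2.png',px[:,:,::-1])
E
```

```text
r 0.17393652042693278 angle from tcp 1.4635972661032106
t 24.48 pos [0.4815 0.0357 0.1415] yaw 92.71 tilt [ 0.    -0.001 -1.   ] w 0.36 f [-4.7 -1.9 13.9] gf 30.0 q [ 0.19  0.38 -0.47  2.01  0.23  0.81 -0.37]
shift [-0.1718  0.1567  0.0017] turn rad -1.4711
```

View pics/s2.png

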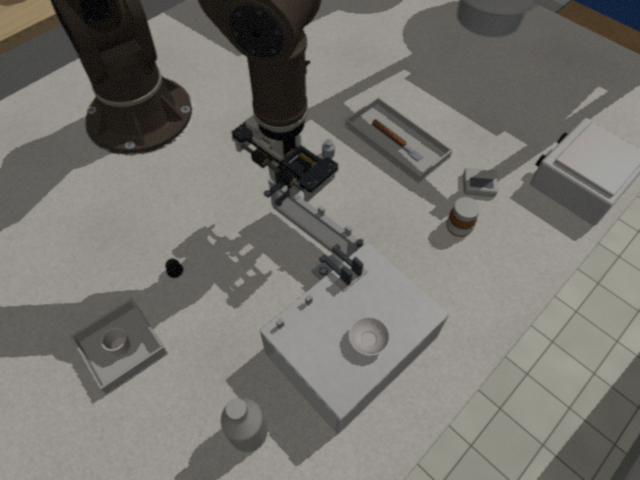

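The gate stands square to the case at about px (318,222), held by the gripper at (285,165). The crucible is at (115,340) and the spatula at (397,138), both inside their trays, and the bystanders haven't moved.

```bash
python3 -c "
from cell import arm
print(arm.sign_off())"
```

```text
the job is handed in; nothing more can be done
None
```

The job is handed in at about 24.5 s of the 72 s allowed: crucible in the square tray, spatula in the long tray, both catches squeezed in order, and the gate still held by the gripper at about 1.46 rad open; the sign-off returned no verdict.

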